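Hang up the ear defenders and latch the rail's keeper

TASK

Put the ear defenders away: hang them squarely over the rail's horizontal bar, one cup on each side, and let go of them. Then take the rail's open keeper arm by its knob, lift it over the lip of the catch and swing it across above the headband until it meets the back stop, let it sink fully home into the catch and release it. Leave the jar, the bin and the spanner alone.

Things in the scene. Friction and masses are not known exactly. Their poses are not given: they have to be found in the camera images.
- ears: ear defenders, black, rigid, 0.25 kg, 150 mm ear to ear (x axis), 62 mm deep (y axis), 145 mm tall, standing upright on the bench on two cups 74 mm tall, with a free gap of 76 mm between them. Origin: midway between the cups at their underside; z up. A headband 16 mm wide arches over, with a padded block on its crown.
- pad_top (a point): top centre of the padded block on the headband's crown, 145 mm above the origin of the ear defenders. The block is 60 mm (x) by 28 mm (y) by 27 mm tall (its foot is 118 mm above the origin): grip it from above across its 28 mm.
- band_under (a point): centre of the flat underside of the headband (56 mm long in x), 112 mm above the origin of the ear defenders: this rests on the bar
- rack: hanging rail fixed to the bench. Steel base plate 100 (x) by 250 (y) by 12 mm; origin at the centre of its underside, z up. Two wooden posts 24 mm square at y = +100 and y = -100 mm carry a square steel bar 20 mm wide along y, top at z = 145 mm, free length 176 mm.
- bar_mid (a point): middle of the top face of the bar, 145 mm above the rack's origin; axes as the rack's
- pin (a point): axis of the upright pin (top at z = 240 mm) at rack y = +100 mm, on which the keeper arm swings, at the height of the arm's underside, z = 186 mm. Arm: flat steel, 14 wide, 12 high, 215 mm long; lifts up to 30 mm along the pin against 5 to 6 N (spring, weight), falls back when let go. It starts down and open, pointing roughly to rack -x; closed it points to -y, 8 mm above hung ear defenders.
- catch (a point): nominal middle of the floor (z = 186 mm) of the catch, a slot open at the top on the post at rack y = -100 mm. It is adjustable: the real slot may be set up to 8 mm off this point to either x side, so feel for the stop. Slot 18 mm wide: lip on its -x side 8 mm thick, top at z = 198 mm (raise the arm over 12 mm to pass); back stop on its +x side up to z = 225 mm, where the swing ends.
- knob (a point): top centre of the keeper arm's upright black round knob, 24 mm across, 36 mm tall, 135 mm from the pin's axis. With the arm home it is at x = 0 (up to 6 mm either way with the catch's setting), y = -35, z = 234 mm in the rack's frame; open, on a circle of 135 mm about the pin. Take it from above, fingertips staying above the arm's top face (36 mm below this point).
- jar: glass jar with a white lid, 68 mm across, 95 mm tall, loose; origin at the centre of its underside. Bystander.
- bin: open white plastic parts bin, 140 by 100 by 55 mm, loose; origin at the centre of its underside. Bystander.
- spanner: steel spanner 170 mm long lying on the bench along its x axis, loose. Bystander.
There are look-alikes about, which are no part of the job. Of the things shaped like the ears, the black one is meant.

How it is judged (in metres and radians):
On the way, in this order (a step that is already met when the one before it is completed fails the run):
1. the ear defenders hang on the bar, released, with the keeper arm still open (x of band_under in the frame of bar_mid between -0.02 and 0.02 m and y of band_under in the frame of bar_mid between -0.05 and 0.05 m and z of band_under in the frame of bar_mid between -0.007 and 0.007 m and angle between ears's own z axis and vertical below 0.2 rad and angle between the x axis of ears and the x axis of rack, either way round below 0.3 rad and contact force between the fingers and ears below 0.2 N and linear speed of ears below 0.03 m/s and x of knob in the frame of rack below -0.05 m), for 0.3 s.
2. the keeper arm is down in its catch (x of knob in the frame of rack above -0.01 m and z of knob in the frame of rack below 0.238 m), for 0.2 s.
At the end, for the whole second after the job is handed in: Ear defenders hang still and released: band underside within 7 mm of the bar top in height, 20 mm across, 50 mm along, tilt under 0.2 rad, square within 0.3 rad. Keeper arm released in its catch: knob within 10 mm of home in the swing and under 4 mm above it (all of step 2 and x of band_under in the frame of bar_mid between -0.02 and 0.02 m and y of band_under in the frame of bar_mid between -0.05 and 0.05 m and z of band_under in the frame of bar_mid between -0.007 and 0.007 m and angle between ears's own z axis and vertical below 0.2 rad and angle between the x axis of ears and the x axis of rack, either way round below 0.3 rad and contact force between the fingers and ears below 0.2 N and linear speed of ears below 0.03 m/s and contact force between the fingers and keeper below 0.2 N); the robot touches nothing.
It fails at once if the jar is moved more than 30 mm (distance of jar from where it was at the start of the episode above 0.03 m).
It fails at once if the bin is moved more than 30 mm (distance of bin from where it was at the start of the episode above 0.03 m).
It fails at once if the spanner is moved more than 30 mm (distance of spanner from where it was at the start of the episode above 0.03 m).
It also fails if it takes over 54 s, if anything falls off the work surface, if the arm or the gripper's body presses on something with over 40 N, if the wrist force passes 120 N, or if a joint passes its speed limit or range.

ROBOT

A 6-joint arm with a two-finger parallel gripper is mounted at the origin on the work surface. World frame = base frame: x ahead of the robot, y to its left, z up, the work surface at z = 0. Lengths are in mm, angles in rad, forces in N, time in s.
With the tool pointing down it reaches from about 400 to 925 mm from the base axis. Payload 12.5 kg.
Tool frame: the origin (TCP) lies midway between the tips of the shut fingers; the grasp point (between the pads) lies 19 mm behind it; z points along the fingers, y is the line along which they close (so a half turn about z gives the same grasp; the last joint's range is limited). The gripper opens to 95 mm and grips with 3 to 60 N. Pads are 20 mm wide; open, the fingers measure 119 mm over their backs; the gripper's body (75 mm by 180 mm) begins 59 mm behind the grasp point.
Start: joints at [-1.259, 0.491, 1.559, -0, 1.092, -0.106], TCP at [253.618, -571.248, 214.661] pointing down, gripper open.
Joint ranges: [-3.1, 3.1], [-0.84, 2.19], [0.05, 2.79], [-1.13, 4.28], [0.06, 2.93], [-2.69, 2.69]. Speed limits (rad/s): [2.22, 2.22, 2.79, 3.14, 3.14, 3.14].

INTERFACE

Orientations are given as [roll, pitch, yaw] about the fixed x, y, z axes, in that order (R = Rz(yaw) Ry(pitch) Rx(roll)).
In Python, from cell import state, read_camera, camera_info, env gives the robot as it stands.
- The arm moves only by the tool move_arm, never from a script. Its argument "commands" is a list of rows, each a list of 3 entries, a list of its own where there are three numbers: the shift along the world's x, y, z in cm, then the turn, a rotation vector about the world's x, y, z in degrees, then the opening, from 0 (shut) to 1 (fully open). A call has 1 to 10 rows; each row shifts and turns the commanded pose from where the row before left it; what a row does not reach is not made up. A row lasts 1/10 s, in which the tool goes at most 50 mm and 8.59 degrees, less where a joint would pass 70% of its speed; a pose out of reach is approached as far as the arm can. A call with a gripper value outside its range is refused whole. The fingers move at their own pace and stop on an object; the grip force is fixed at half the most. Time passes only in rows, so rows that do not move let the fingers close. It gives the time, the measured TCP pose, the force, the opening and the grip force at its end, in the units of the state.
- state(): the state, without advancing time (a new reading comes with each control period).
- read_camera(name): name is "scene" or "top" or "wrist"; returns the picture (384x512x3 uint8, blue, green, red); there is no depth.
- camera_info(name): a dict with "K" (3x3 intrinsics, pixels), "k1" (the pictures are not rectified: a ray, as slopes to the right and down, at radius r is drawn at 1 + k1 r^2 times it, then the intrinsics apply), "cam_to_world" (4x4, takes a point from camera to world coordinates). Camera axes: x right, y down, z forward; pixel columns grow to the right and rows downward; lengths in mm; the calibration is good to about 2 mm. A picture is of the moment at which its call begins: read the wrist's pose just before it. camera_info takes no time and is no camera call; for the wrist camera it gives the pose at the moment of the call.
- env.job_done(): hands the job in; it is judged then, once.
The state is a dict: "t": time; "joints": joint angles; "qvel": joint speeds; "tau": joint torques, N m; "eef_pos": TCP position; "tcp_rot": TCP orientation; "ft_force": force on the tool from outside, world axes, zero at the start; "moment": the same for the moment, N m; "opening": opening from 0.0 (shut) to 1.0 (fully open); "grip_force": force on a finger pad.
Only numpy, scipy, OpenCV 4.12 (cv2) and the standard library are available. Lean on these libraries where they do the work, as an engineer would, in place of code of your own. Each camera call takes 0.05 s, during which the arm holds its last target. There are 200 camera calls.

## Working session

There is one attempt and no reset: what is moved stays moved. The work goes in short steps, Python scripts to look and compute and a tool call to move; the robot and the scene stay as the last step left them, time stands still between calls to the robot, and variables do not carry over. Pictures are saved under pics/ and viewed, at most 10 in all, crops included, and the job is handed in when it is done.

Besides the shell and the picture viewer there is one more tool, called after "Request:" by a JSON object that holds its "op" and its "data", one argument or row to a line. move_arm: Moves the arm, as the interface text tells. Its arguments: {"type":"object","properties":{"commands":{"type":"array"}},"required":["commands"]}

```bash
mkdir -p pics; cat > h.py <<'E'
import numpy as np, cv2
from cell import state, read_camera, camera_info, env
def ray(name,u,v,ci=None):
    c=ci or camera_info(name);K=np.array(c["K"]);k=c["k1"];T=np.array(c["cam_to_world"])
    d=np.linalg.solve(K,[u,v,1]);s=d[:2].copy()
    for _ in range(30): s=d[:2]/(1+k*(s@s))
    return T[:3,3],T[:3,:3]@np.array([s[0],s[1],1])
def at(name,u,v,z,ci=None):
    o,d=ray(name,u,v,ci);return (o+d*(z-o[2])/d[2]).round(1)
def proj(name,p,ci=None):
    c=ci or camera_info(name);K=np.array(c["K"]);T=np.array(c["cam_to_world"])
    q=T[:3,:3].T@(np.array(p)-T[:3,3]);s=q[:2]/q[2];s=s*(1+c["k1"]*(s@s));return (K@[s[0],s[1],1])[:2].round(1)
def tri(n1,p1,n2,p2):
    a,d=ray(n1,*p1);b,e=ray(n2,*p2)
    t=np.linalg.lstsq(np.c_[d,-e],b-a,rcond=None)[0]
    return (a+d*t[0]).round(1),(b+e*t[1]).round(1)
E
python3 - <<'E'
from h import *
a=read_camera("scene");b=read_camera("top")
cv2.imwrite("pics/s0.png",a);cv2.imwrite("pics/t0.png",b)
for n in("scene","top"):print(camera_info(n))
print(state())
cv2.imwrite("pics/s0b.png",cv2.resize(a,(768,576),interpolation=cv2.INTER_CUBIC));cv2.imwrite("pics/t0b.png",cv2.resize(b,(768,576),interpolation=cv2.INTER_CUBIC))
E
```

```text
{'K': array([[428.36948447,   0.        , 262.92719858],
       [  0.        , 428.36948447, 192.839419  ],
       [  0.        ,   0.        ,   1.        ]]), 'k1': -0.051158306274524584, 'cam_to_world': array([[ 8.29262357e-01,  3.01204279e-01, -4.70744013e-01,
         1.16863158e+03],
       [ 5.58575658e-01, -4.19871262e-01,  7.15333040e-01,
        -1.07632983e+03],
       [ 1.78094902e-02, -8.56144909e-01, -5.16428810e-01,
         8.32569928e+02],
       [ 0.00000000e+00,  0.00000000e+00,  0.00000000e+00,
         1.00000000e+00]])}
{'K': array([[360.3695212 ,   0.        , 253.46747433],
       [  0.        , 360.3695212 , 185.81522794],
       [  0.        ,   0.        ,   1.        ]]), 'k1': -0.024254821441847634, 'cam_to_world': array([[-1.00259339e-02, -9.85168308e-01,  1.71297652e-01,
         3.52142488e+02],
       [-9.99844401e-01,  1.23631470e-02,  1.25828155e-02,
        -1.64902038e+02],
       [-1.45139691e-02, -1.71144844e-01, -9.85138968e-01,
         1.45988025e+03],
       [ 0.00000000e+00,  0.00000000e+00,  0.00000000e+00,
         1.00000000e+00]])}
{'t': 0.1, 'joints': array([-1.25862169e+00,  4.91504646e-01,  1.55937726e+00,  2.42318452e-05,
        1.09173654e+00, -1.05596702e-01]), 'qvel': array([ 0.00093297,  0.00078702,  0.00156148, -0.00018624,  0.00111107,
        0.001315  ]), 'tau': array([ 4.09395027e-03, -6.13624835e+01, -2.58604789e+01,  6.94909715e-02,
        4.70859243e-02, -6.43659291e-05]), 'eef_pos': array([ 253.53838374, -571.02572653,  214.12073483]), 'tcp_rot': array([-3.14057485e+00, -1.29491308e-04,  4.17760096e-01]), 'ft_force': array([ 0.20323046, -0.5225384 ,  0.48252398]), 'moment': array([-0.05290431, -0.05555071, -0.0466784 ]), 'grip_force': 0.0, 'opening': 1.0000803210977403}
```

View pics/s0b.png

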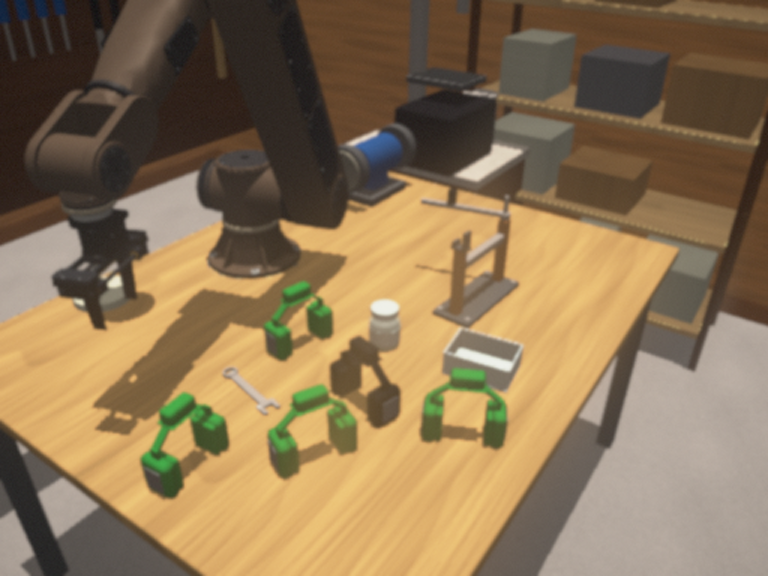

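View pics/t0b.png

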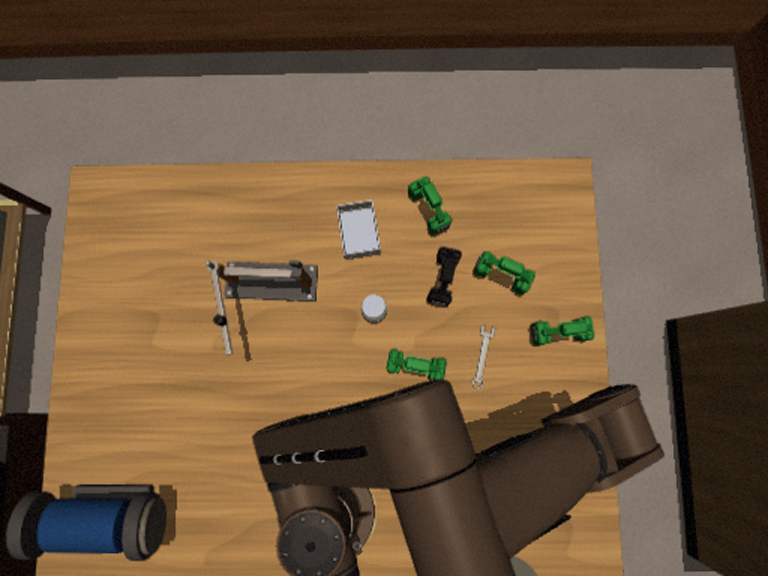

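The ears-shaped things in the 768-px top view are green at (430,205), (505,272), (562,330) and (416,365), and black at (445,277). In the scene view the black one is at (365,380). The black one fits the description, so I'll confirm it in an enlarged crop. The rack is at (270,280), with its open arm running from (213,266) to (228,353) and the knob at (220,320).

```bash
python3 - <<'E'
import cv2,numpy as np
t=cv2.imread("pics/t0.png")
f=lambda x0,y0,w,h,s:cv2.resize(t[y0:y0+h,x0:x0+w],None,fx=s,fy=s,interpolation=cv2.INTER_CUBIC)
# ears crop 280..313 x 160..207 ; rack 130..220 x 165..240
a=f(275,158,40,50,8);b=f(132,164,84,75,8)
c=np.zeros((600,320+10+672-210,3),np.uint8)
cv2.imwrite("pics/c1.png",np.hstack([cv2.resize(a,(480,600)) ]))
cv2.imwrite("pics/c2.png",b)
E
```

```text
(no output)
```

View pics/c1.png

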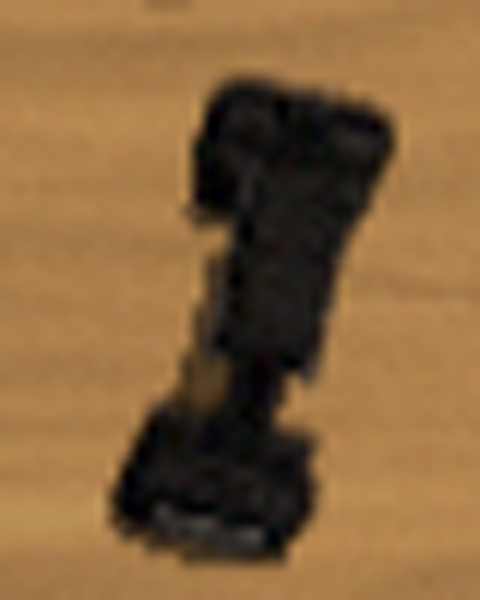

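View pics/c2.png

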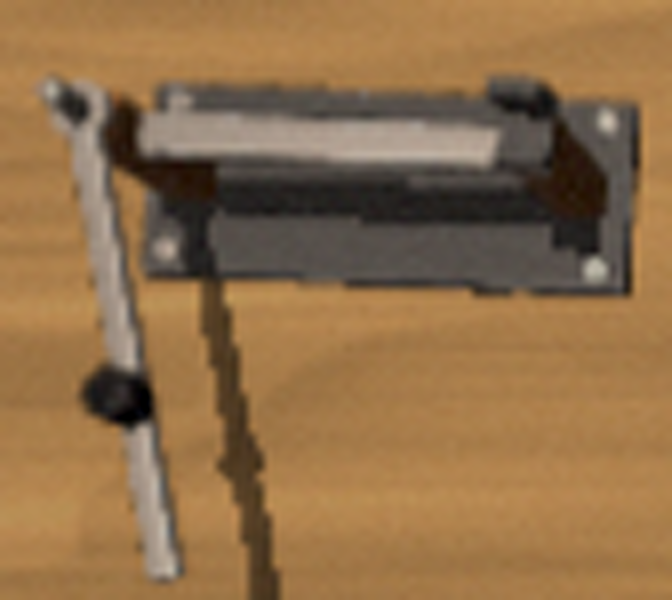

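The crop confirms black ear defenders, with the block running roughly from (262,365) to (330,175) in the crop. The rack crop shows the base corners, the bar from (140,130) to (498,145), and the knob at about (118,395).

```bash
python3 - <<'E'
from h import *
e=lambda x,y,z:at("top",275+x/12-.5,158+y/12-.5,z)
r=lambda x,y,z:at("top",132+x/8-.5,164+y/8-.5,z)
print("pad",e(262,365,145),e(330,175,145),e(296,265,145))
print("cups",e(215,485,74),e(295,145,74))
c=[r(*p,12) for p in((160,85),(637,103),(630,295),(145,275))];print("base",c,np.mean(c,axis=0))
print("bar",r(140,132,145),r(500,145,145))
print("knob",r(118,390,234),"armend",r(163,575,198),"pintop",r(50,88,240),"armpin", r(85,105,198))
E
```

```text
pad [ 570.9 -306.4  145. ] [ 630.4 -329.3  145. ] [ 602.1 -317.9  145. ]
cups [ 543.6 -297.7   74. ] [ 655.6 -327.1   74. ]
base [array([658.1, 273.9,  12. ]), array([645.4,  27. ,  12. ]), array([546.1,  29.6,  12. ]), array([559.3, 277.8,  12. ])] [602.225 152.075  12.   ]
bar [607.7 242.2 145. ] [599.4  73.1 145. ]
knob [477.8 219.7 234. ] armend [400.3 207.9 198. ] pintop [609.3 253.  240. ] armpin [610.1 251.2 198. ]
```

Request:
{"op": "move_arm", "data": {
  "commands": [
    [[3.4,2.5,1.4],[0,0,-4.2],1],
    [[3.4,2.5,1.4],[0,0,-4.2],1],
    [[3.4,2.5,1.4],[0,0,-4.2],1],
    [[3.4,2.5,1.4],[0,0,-4.2],1],
    [[3.4,2.5,1.4],[0,0,-4.2],1],
    [[3.4,2.5,1.4],[0,0,-4.2],1],
    [[3.4,2.5,1.4],[0,0,-4.2],1],
    [[3.4,2.5,1.4],[0,0,-4.2],1],
    [[3.4,2.5,1.4],[0,0,-4.2],1],
    [[3.4,2.5,1.4],[0,0,-4.2],0.8]
  ]
}}

```text
t: 1.1
eef_pos: [594.8, -319.9, 355.0]
tcp_rot: [-3.142, 0.001, -0.318]
ft_force: [-0.4, -1.1, 0.3]
opening: 0.96
grip_force: 0.0
```

Request:
{"op": "move_arm", "data": {
  "commands": [
    [[0,0,0],[0,0,0],0.7],
    [[0,0,0],[0,0,0],0.6]
  ]
}}

```text
t: 1.3
eef_pos: [594.0, -320.5, 354.1]
tcp_rot: [3.142, 0.001, -0.313]
ft_force: [-0.2, -0.4, -0.1]
opening: 0.805
grip_force: 0.0
```

```bash
python3 - <<'E'
from h import *
import pickle
s=state();print(s["t"],s["joints"].round(3),s["eef_pos"].round(1),s["tcp_rot"].round(4),s["opening"],s["ft_force"])
ci=camera_info("wrist");a=read_camera("wrist");pickle.dump(ci,open("w1.pkl","wb"))
cv2.imwrite("pics/w1.png",a);cv2.imwrite("pics/w1b.png",cv2.resize(a,(768,576),interpolation=cv2.INTER_CUBIC));print(ci)
E
```

```text
1.3 [-0.592  0.476  1.215 -0.     1.451  1.291] [ 594.  -320.5  354.1] [ 3.1416e+00  9.0000e-04 -3.1300e-01] 0.8046537858862665 [-0.23314723 -0.4343391  -0.06985588]
{'K': array([[275.3563742 ,   0.        , 257.39211896],
       [  0.        , 275.3563742 , 185.82779635],
       [  0.        ,   0.        ,   1.        ]]), 'k1': -0.006839979547463356, 'cam_to_world': array([[-3.07416557e-01, -9.14401113e-01, -2.63373622e-01,
         6.66991231e+02],
       [-9.51574910e-01,  2.95552982e-01,  8.45791113e-02,
        -3.45451045e+02],
       [ 5.01625960e-04,  2.76620750e-01, -9.60979037e-01,
         5.24030136e+02],
       [ 0.00000000e+00,  0.00000000e+00,  0.00000000e+00,
         1.00000000e+00]])}
```

View pics/w1b.png

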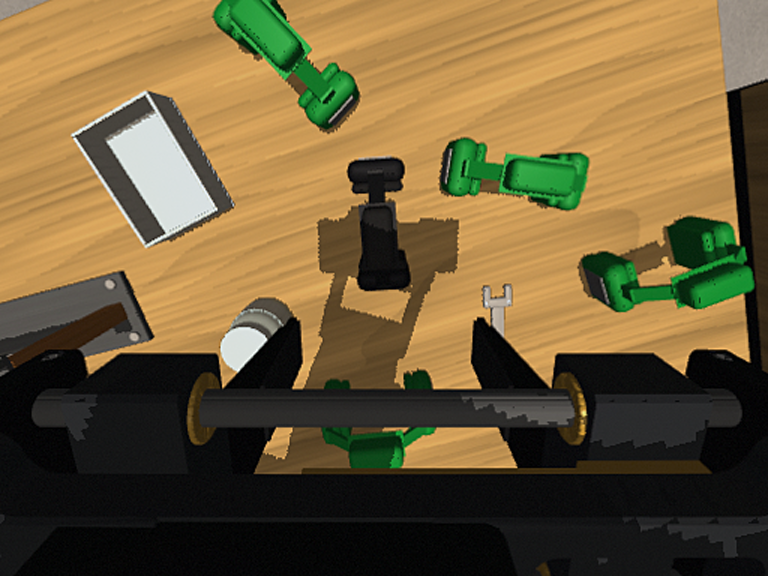

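The wrist view shows the black ears at (380,225) in the 768-px picture, with the jar at (250,335), bin at (155,170) and spanner at (497,300) clear of them. I'll enlarge with a brightness boost to see the pad.

```bash
python3 - <<'E'
import cv2,numpy as np
t=cv2.imread("pics/w1.png")[95:200,215:295].astype(float)
g=np.clip((t/255)**.45*255*1.1,0,255).astype(np.uint8)
cv2.imwrite("pics/w1c.png",cv2.resize(g,None,fx=5.7,fy=5.7,interpolation=cv2.INTER_CUBIC))
E
```

```text
(no output)
```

View pics/w1c.png

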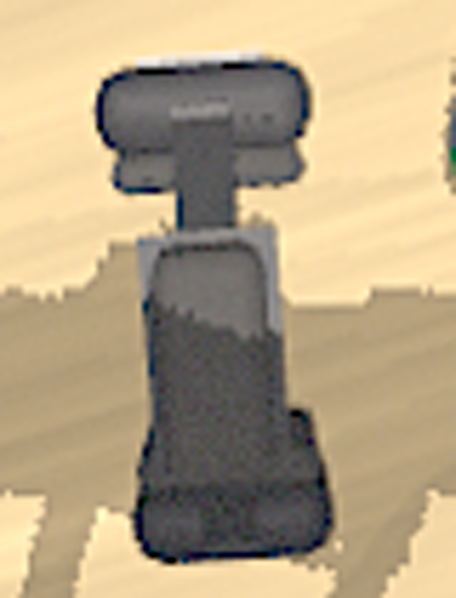

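```bash
python3 - <<'E'
from h import *
import pickle
ci=pickle.load(open("w1.pkl","rb"))
f=lambda x,y,z:at("wrist",215+x/5.7-.5,95+y/5.7-.5,z,ci)
a,b=f(208,236,145),f(226,484,145);print(a,b,(a+b)/2,np.linalg.norm(a-b),np.degrees(np.arctan2(*(a-b)[1::-1])))
c,d=f(204,108,74),f(235,525,74)
print("edges",f(143,300,145),f(283,300,145))
for n,p in (("cupfar band",f(204,130,74)),("far cup mid",f(204,105,70)),("near",f(235,520,70))):print(n,p)
E
```

```text
[ 633.1 -325.5  145. ] [ 573.6 -310.6  145. ] [ 603.35 -318.05  145.  ] 61.33726436677788 -14.058898974659154
edges [ 623.4 -305.8  145. ] [ 613. -338.  145.]
cupfar band [ 654.8 -329.9   74. ]
far cup mid [ 661.2 -331.9   70. ]
near [ 543.6 -302.8   70. ]
```

Request:
{"op": "move_arm", "data": {
  "commands": [
    [[0.5,0.1,-4],[0,0,2],0.6],
    [[0.4,0.15,-5],[0,0,2],0.6],
    [[0,0,-5],[0,0,0],0.6],
    [[0,0,-3],[0,0,0],0.6],
    [[0,0,0],[0,0,0],0.6]
  ]
}}

```text
t: 1.85
eef_pos: [599.9, -318.8, 180.1]
tcp_rot: [-3.139, 0.008, -0.247]
ft_force: [-0.1, -0.2, 0.6]
opening: 0.601
grip_force: 0.0
```

Request:
{"op": "move_arm", "data": {
  "commands": [
    [[0.2,0.1,-2.5],[0,0,0],0.6],
    [[0,0,-2],[0,0,0],0.6],
    [[0,0,-1.3],[0,0,0],0.6],
    [[0,0,0],[0,0,0],0.6],
    [[0,0,0],[0,0,0],0.6]
  ]
}}

```text
t: 2.35
eef_pos: [604.8, -318.4, 128.2]
tcp_rot: [3.141, -0.001, -0.246]
ft_force: [-0.1, 0.1, -0.5]
opening: 0.598
grip_force: 0.0
```

Request:
{"op": "move_arm", "data": {
  "commands": [
    [[-0.1,0,-0.5],[0,0,0],0.5],
    [[0,0,0],[0,0,0],0.3],
    [[0,0,0],[0,0,0],0.1],
    [[0,0,0],[0,0,0],0.0],
    [[0,0,0],[0,0,0],0.0],
    [[0,0,0],[0,0,0],0.0]
  ]
}}

```text
t: 2.95
eef_pos: [603.7, -317.7, 122.0]
tcp_rot: [3.142, -0.0, -0.245]
ft_force: [-0.0, 1.1, 1.2]
opening: 0.294
grip_force: 29.9
```

Request:
{"op": "move_arm", "data": {
  "commands": [
    [[0,0,1.5],[0,0,0],0.0],
    [[0,0,3],[0,0,0],0.0],
    [[0,0,4],[0,0,0],0.0],
    [[0,0,4],[0,0,0],0.0],
    [[0,0,4],[0,0,0],0.0],
    [[0,0,4],[0,0,0],0.0],
    [[0,0,4],[0,0,0],0.0],
    [[0,0,2],[0,0,0],0.0],
    [[0,0,0],[0,0,0],0.0]
  ]
}}

```text
t: 3.85
eef_pos: [603.8, -317.8, 391.0]
tcp_rot: [3.139, -0.006, -0.245]
ft_force: [0.4, 0.4, -1.8]
opening: 0.293
grip_force: 29.9
```

Request:
{"op": "move_arm", "data": {
  "commands": [
    [[0,2,0.3],[0,0,1],0.0],
    [[0,4,0.3],[0,0,1],0.0],
    [[0,4,0],[0,0,1],0.0],
    [[0,4,0],[0,0,1],0.0],
    [[0,4,0],[0,0,1],0.0],
    [[0,4,0],[0,0,1.3],0.0],
    [[0,4,0],[0,0,1],0.0],
    [[0,4,0],[0,0,1],0.0],
    [[0,4,0],[0,0,1],0.0],
    [[0,4,0],[0,0,1],0.0]
  ]
}}

```text
t: 4.85
eef_pos: [602.4, 64.6, 391.4]
tcp_rot: [3.142, 0.003, -0.064]
ft_force: [0.8, 0.3, -1.9]
opening: 0.292
grip_force: 30.0
```

Request:
{"op": "move_arm", "data": {
  "commands": [
    [[0,3,0],[0,0,1],0.0],
    [[0,2,0],[0,0,0],0.0],
    [[0,0,0],[0,0,0],0.0],
    [[0,0,0],[0,0,0],0.0]
  ]
}}

```text
t: 5.25
eef_pos: [602.9, 112.7, 391.8]
tcp_rot: [3.141, 0.002, -0.047]
ft_force: [-1.1, -0.5, -2.3]
opening: 0.292
grip_force: 30.0
```

```bash
python3 - <<'E'
from h import *
import pickle
s=state();print(s["t"],s["joints"].round(3),s["eef_pos"].round(1),s["tcp_rot"].round(4),s["opening"],s["ft_force"])
ci=camera_info("wrist");a=read_camera("wrist");pickle.dump(ci,open("w2.pkl","wb"))
cv2.imwrite("pics/w2.png",a);g=np.clip((a/255.)**.5*255*1.1,0,255).astype(np.uint8)
b=read_camera("scene");cv2.imwrite("pics/s2.png",b)
cv2.imwrite("pics/w2b.png",cv2.resize(g,(768,576),interpolation=cv2.INTER_CUBIC))
E
```

```text
5.25 [ 0.077  0.358  1.31  -0.     1.476  1.695] [602.9 112.7 391.8] [ 3.1411e+00  1.9000e-03 -4.6700e-02] 0.29203322855684244 [-1.13692588 -0.522954   -2.30191667]
```

View pics/w2b.png

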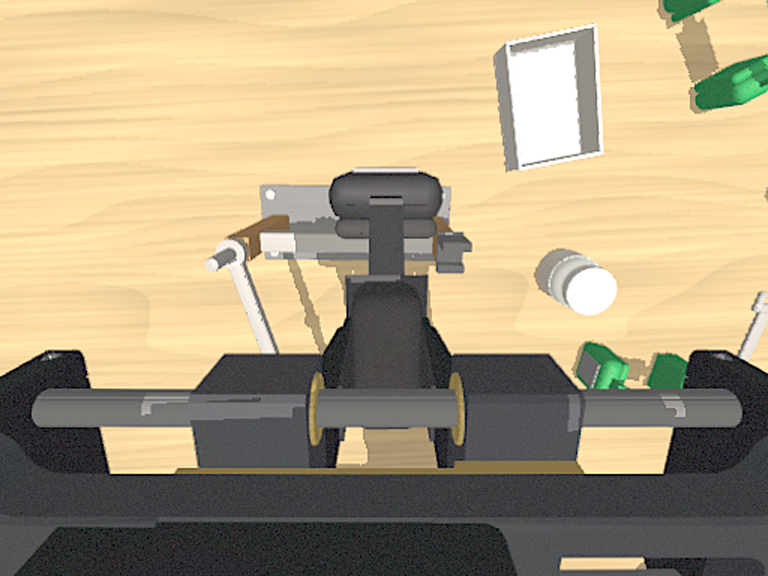

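The ears are held square. The bar's left part is at (262–297, 234–251), the plate's far corners at (261,185) and (451,187), the pin top at (211,264) and the catch at (453,252).

```bash
python3 - <<'E'
from h import *
import pickle
ci=pickle.load(open("w2.pkl","rb"))
f=lambda x,y,z:at("wrist",x/1.5-.17,y/1.5-.17,z,ci)
print("corners",f(261,185,12),f(451,187,12)); print("bar",f(262,242.5,145),f(297,242.5,145)); print("pin",f(211,265,240),f(233,250,198))
# prediction from rack (602.5,152,-2.75deg)
th=np.radians(-2.75);R=np.array([[np.cos(th),-np.sin(th)],[np.sin(th),np.cos(th)]])
for nm,p in dict(c1=(50,125,12),c2=(50,-125,12),barL=(0,88,145),barL2=(0,60,145),pin=(0,100,240),catchlow=(0,-100,186),stop=(9,-100,225)).items():
    w=np.r_[R@p[:2]+[602.5,152],p[2]];print(nm,w.round(1),(proj("wrist",w,ci)+.17)*1.5,proj("top",w))
E
```

```text
corners [655.7 272.   12. ] [641.7  25.1  12. ]
bar [604.2 238.8 145. ] [602.6 203.  145. ]
pin [605.1 252.4 240. ] [608.3 249.1 198. ]
c1 [658.4 274.5  12. ] [258.855 182.955] [151.4 174.1]
c2 [646.4  24.7  12. ] [451.305 183.255] [211.7 176.1]
barL [606.7 239.9 145. ] [260.655 240.105] [149.6 180.3]
barL2 [605.4 211.9 145. ] [287.955 240.255] [157.  180.5]
pin [607.3 251.9 240. ] [211.155 262.305] [138.1 175.1]
catchlow [597.7  52.1 186. ] [450.405 248.805] [197.8 179.9]
stop [606.7  51.7 225. ] [457.905 247.905] [196.1 175.3]
```

Request:
{"op": "move_arm", "data": {
  "commands": [
    [[-0.2,1.5,0],[0,0,0],0.0],
    [[0,1.3,-1],[0,0,0],0.0],
    [[0,0,-4],[0,0,0],0.0],
    [[0,0,-4],[0,0,0],0.0],
    [[0,0,-4],[0,0,0],0.0],
    [[0,0,-4],[0,0,0],0.0],
    [[0,0,-3],[0,0,0],0.0],
    [[0,0,-2],[0,0,0],0.0],
    [[0,0,0],[0,0,0],0.0],
    [[0,0,0],[0,0,0],0.0]
  ]
}}

```text
t: 6.35
eef_pos: [601.7, 140.6, 173.0]
tcp_rot: [3.142, 0.0, -0.048]
ft_force: [0.5, -0.4, -1.7]
opening: 0.294
grip_force: 30.0
```

Request:
{"op": "move_arm", "data": {
  "commands": [
    [[0,0,-0.8],[0,0,0],0.0],
    [[0,0,-0.5],[0,0,0],0.0],
    [[0,0,-0.2],[0,0,0],0.0],
    [[0,0,0],[0,0,0],0.0]
  ]
}}

```text
t: 6.75
eef_pos: [601.5, 140.2, 157.8]
tcp_rot: [3.141, 0.0, -0.048]
ft_force: [0.0, -0.0, -1.9]
opening: 0.292
grip_force: 30.0
```

Request:
{"op": "move_arm", "data": {
  "commands": [
    [[0,0,-0.1],[0,0,0],0.0],
    [[0,0,-0.1],[0,0,0],0.0],
    [[0,0,0],[0,0,0],0.0]
  ]
}}

```text
t: 7.05
eef_pos: [601.6, 140.2, 155.9]
tcp_rot: [3.142, -0.0, -0.048]
ft_force: [-0.2, -0.6, -2.1]
opening: 0.289
grip_force: 30.0
```

Request:
{"op": "move_arm", "data": {
  "commands": [
    [[0,0,-0.1],[0,0,0],0.0],
    [[0,0,-0.1],[0,0,0],0.0],
    [[0,0,0],[0,0,0],0.0]
  ]
}}

```text
t: 7.35
eef_pos: [601.7, 140.3, 154.8]
tcp_rot: [-3.142, -0.001, -0.048]
ft_force: [-2.4, -0.7, 6.2]
opening: 0.294
grip_force: 30.0
```

Request:
{"op": "move_arm", "data": {
  "commands": [
    [[0,0,0],[0,0,0],0.4],
    [[0,0,0],[0,0,0],0.6],
    [[0,0,0],[0,0,0],0.6],
    [[0,0,0],[0,0,0],0.6],
    [[0,0,1],[0,0,0],0.6],
    [[0,0,3],[0,0,0],0.6],
    [[0,0,5],[0,0,0],0.6],
    [[0,0,5],[0,0,0],0.6],
    [[0,0,4],[0,0,0],0.6],
    [[0,0,0],[0,0,0],0.6]
  ]
}}

```text
t: 8.35
eef_pos: [602.8, 140.5, 340.7]
tcp_rot: [-3.14, -0.01, -0.048]
ft_force: [-0.5, -0.5, -0.6]
opening: 0.599
grip_force: 0.0
```

Request:
{"op": "move_arm", "data": {
  "commands": [
    [[-3,0.4,0],[0,0,0],0.6],
    [[-4,0.8,0],[0,0,0],0.6],
    [[-4,0.8,0],[0,0,0],0.6],
    [[-3,0.5,0],[0,0,0],0.6],
    [[0,0,0],[0,0,0],0.6]
  ]
}}

```text
t: 8.85
eef_pos: [458.6, 165.7, 334.6]
tcp_rot: [-3.141, -0.0, -0.047]
ft_force: [0.5, -0.3, -0.0]
opening: 0.599
grip_force: 0.0
```

```bash
python3 - <<'E'
from h import *
import pickle
s=state();print(s["t"],s["joints"].round(3),s["eef_pos"].round(1),s["tcp_rot"].round(4),s["opening"],s["ft_force"])
ci=camera_info("wrist");a=read_camera("wrist");pickle.dump(ci,open("w3.pkl","wb"))
cv2.imwrite("pics/w3.png",a);g=np.clip((a/255.)**.5*255*1.1,0,255).astype(np.uint8)
b=read_camera("scene");cv2.imwrite("pics/s3.png",b)
b=cv2.resize(b[110:230,270:400],(390,360),interpolation=cv2.INTER_CUBIC)
w=cv2.resize(g[60:264,100:400],(400,272),interpolation=cv2.INTER_CUBIC)
c=np.zeros((360,800,3),np.uint8);c[:,:390]=b;c[:272,400:]=w
cv2.imwrite("pics/w3b.png",c)
E
```

```text
8.85 [0.211 0.18  1.703 0.    1.258 1.829] [458.6 165.7 334.6] [-3.1414e+00 -3.0000e-04 -4.6700e-02] 0.5985054922550883 [ 0.52104547 -0.26773315 -0.00542114]
```

View pics/w3b.png

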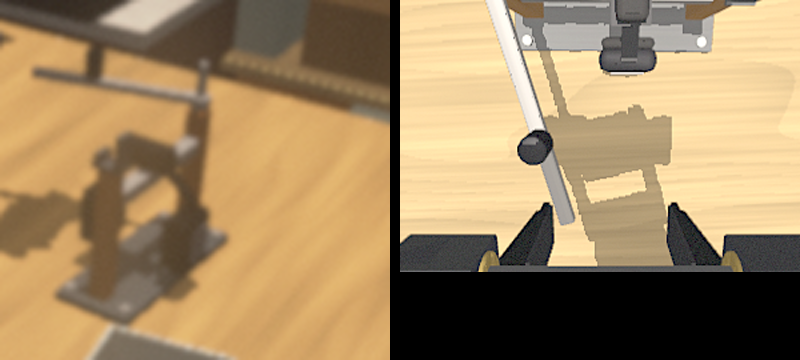

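The ears hang on the bar. The knob is at panel (534,146), about (200.5,169.5) in the wrist picture.

```bash
python3 - <<'E'
from h import *
import pickle
ci=pickle.load(open("w3.pkl","rb"))
P=np.array([606.3,251.2])
a=cv2.imread("pics/w3.png",0)[140:200,170:235];m=(a<45).astype(np.uint8)
n,l,st,c=cv2.connectedComponentsWithStats(m)
i=1+np.argmax(st[1:,4]);print(st[i],c[i]+[170,140])
for uv in ((200.5,169.5),(c[i][0]+170,c[i][1]+140)):
  for z in(234,225):
    k=at("wrist",*uv,z,ci);d=k[:2]-P;print(k,np.hypot(*d),np.degrees(np.arctan2(d[1],d[0])))
k=at("wrist",100+(568-400)/1.333,60+222/1.333,198,ci);d=k[:2]-P;print("armend",k,np.hypot(*d),np.degrees(np.arctan2(d[1],d[0])))
E
```

```text
[ 18   7  27  37 512] [201.64257812 170.03125   ]
[477.2 221.  234. ] 132.5852555905067 -166.83371340045147
[475.3 223.  225. ] 134.00089551939564 -167.85148894984872
[476.6 219.9 234. ] 133.42331130653287 -166.43244451040002
[474.7 221.9 225. ] 134.8222904418998 -167.4481449149745
armend [397.7 205.4 198. ] 213.56872430203816 -167.6166865934365
```

Request:
{"op": "move_arm", "data": {
  "commands": [
    [[0.8,2.7,-1],[0,0,5],0.6],
    [[0.9,2.8,-1],[0,0,5],0.6],
    [[0,0,-3],[0,0,5.3],0.6],
    [[0,0,-3],[0,0,0],0.6],
    [[0,0,0],[0,0,0],0.6],
    [[0,0,0],[0,0,0],0.6]
  ]
}}

```text
t: 9.55
eef_pos: [479.5, 220.1, 254.1]
tcp_rot: [3.141, 0.001, 0.218]
ft_force: [0.8, 0.4, 0.9]
opening: 0.601
grip_force: 0.0
```

```bash
python3 - <<'E'
from h import *
s=state();print(s["joints"].round(3),s["eef_pos"].round(1),s["tcp_rot"].round(3))
ci=camera_info("wrist");a=read_camera("wrist");cv2.imwrite("pics/w4.png",a)
for p in ((475.5,221.3,234),(475.5,221.3,198),(397,205,198)):print(proj("wrist",p,ci))
g=np.clip((a/255.)**.5*255*1.1,0,255).astype(np.uint8)
cv2.imwrite("pics/w4b.png",cv2.resize(g[90:300,130:390],(780,630))[:600])
E
```

```text
[ 0.305  0.312  1.743 -0.     1.088  1.658] [479.5 220.1 254.1] [3.141e+00 1.000e-03 2.180e-01]
[253.7 218.7]
[254.2 202.5]
[253.3 282.1]
```

View pics/w4b.png

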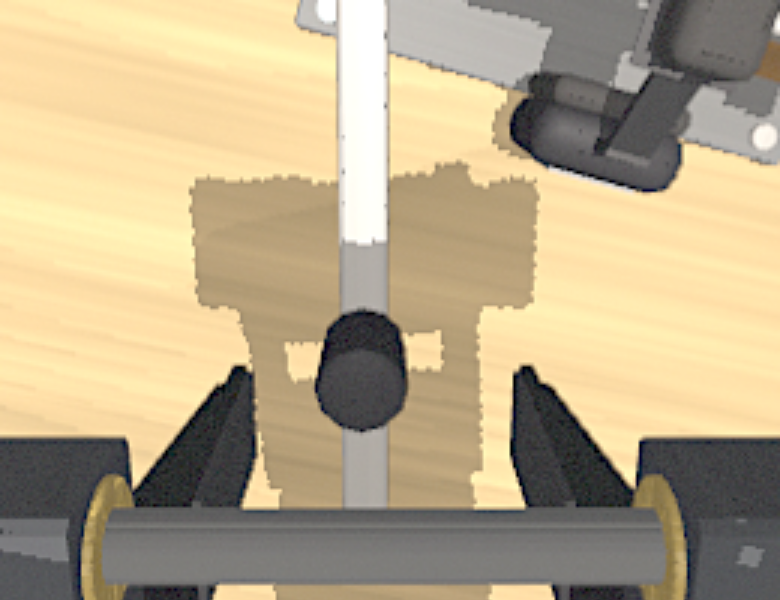

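The knob's top centre is at crop (362,388), a few mm left of the finger midline at 380, so I'll shift before descending.

Request:
{"op": "move_arm", "data": {
  "commands": [
    [[-0.4,0.35,-1],[0,0,0],0.6],
    [[0,0,-2],[0,0,0],0.6],
    [[0,0,-1.6],[0,0,0],0.6],
    [[0,0,0],[0,0,0],0.6],
    [[0,0,0],[0,0,0],0.6]
  ]
}}

```text
t: 10.1
eef_pos: [474.8, 223.9, 208.5]
tcp_rot: [-3.142, -0.001, 0.219]
ft_force: [-0.4, 0.3, 0.6]
opening: 0.6
grip_force: 0.0
```

Request:
{"op": "move_arm", "data": {
  "commands": [
    [[0,0,0],[0,0,0],0.4],
    [[0,0,0],[0,0,0],0.2],
    [[0,0,0],[0,0,0],0.0],
    [[0,0,0],[0,0,0],0.0],
    [[0,0,0],[0,0,0],0.0],
    [[0,0,0],[0,0,0],0.0]
  ]
}}

```text
t: 10.7
eef_pos: [474.6, 223.8, 207.9]
tcp_rot: [3.142, -0.0, 0.219]
ft_force: [-0.2, -0.4, -0.4]
opening: 0.249
grip_force: 30.0
```

```bash
python3 - <<'E'
from h import *
P=np.array([606.3,251.2]);p=np.array([474.6,223.8]);a0=np.degrees(np.arctan2(*(p-P)[::-1]));r=np.hypot(*(p-P));print(a0,r)
q=p.copy()
for a in list(np.arange(a0+6,-97,6))+[-96,-94,-92,-90]:
    n=P+r*np.array([np.cos(np.radians(a)),np.sin(np.radians(a))]);d=((n-q)/10).round(2);q=q+d*10;print(round(a,1),d,n.round(1))
E
```

```text
-168.24734761364058 134.5200728516008
-162.2 [ 0.36 -1.36] [478.2 210.2]
-156.2 [ 0.5  -1.32] [483.2 197. ]
-150.2 [ 0.63 -1.26] [489.5 184.4]
-144.2 [ 0.76 -1.18] [497.1 172.6]
-138.2 [ 0.88 -1.1 ] [505.9 161.6]
-132.2 [ 1. -1.] [515.9 151.6]
-126.2 [ 1.09 -0.89] [526.8 142.7]
-120.2 [ 1.17 -0.77] [538.5 135. ]
-114.2 [ 1.26 -0.65] [551.1 128.5]
-108.2 [ 1.31 -0.51] [564.2 123.4]
-102.2 [ 1.36 -0.37] [577.8 119.7]
-96 [ 1.44 -0.23] [592.2 117.4]
-94 [ 0.47 -0.04] [596.9 117. ]
-92 [ 0.47 -0.02] [601.6 116.8]
-90 [ 0.47 -0.01] [606.3 116.7]
```

Request:
{"op": "move_arm", "data": {
  "commands": [
    [[0,0,0.6],[0,0,0],0.0],
    [[0,0,0.8],[0,0,0],0.0],
    [[0,0,0.6],[0,0,0],0.0],
    [[0,0,0],[0,0,0],0.0],
    [[0,0,0],[0,0,0],0.0]
  ]
}}

```text
t: 11.2
eef_pos: [475.0, 223.8, 227.7]
tcp_rot: [3.142, -0.001, 0.219]
ft_force: [5.0, 2.8, -5.1]
opening: 0.245
grip_force: 30.0
```

Request:
{"op": "move_arm", "data": {
  "commands": [
    [[0.36,-1.36,0],[0,0,6],0.0],
    [[0.5,-1.32,0],[0,0,6],0.0],
    [[0.63,-1.26,0],[0,0,6],0.0],
    [[0.76,-1.18,0],[0,0,6],0.0],
    [[0.88,-1.1,0],[0,0,6],0.0],
    [[0,0,0],[0,0,0],0.0]
  ]
}}

```text
t: 11.8
eef_pos: [507.7, 161.4, 227.6]
tcp_rot: [3.141, -0.003, 0.745]
ft_force: [8.1, 8.2, -6.4]
opening: 0.247
grip_force: 30.0
```

Request:
{"op": "move_arm", "data": {
  "commands": [
    [[1.1,-0.9,0],[0,0,6],0.0],
    [[1.09,-0.89,0],[0,0,6],0.0],
    [[1.17,-0.77,0],[0,0,6],0.0],
    [[1.26,-0.65,0],[0,0,6],0.0],
    [[1.31,-0.51,0],[0,0,6],0.0],
    [[0,0,0],[0,0,0],0.0]
  ]
}}

```text
t: 12.4
eef_pos: [566.4, 124.8, 227.0]
tcp_rot: [-3.141, -0.002, 1.269]
ft_force: [3.2, 8.0, -6.0]
opening: 0.245
grip_force: 30.0
```

Request:
{"op": "move_arm", "data": {
  "commands": [
    [[1.3,-0.3,0],[0,0,6],0.0],
    [[0.8,-0.15,0],[0,0,3.5],0.0],
    [[0,0,0],[0,0,0],0.0],
    [[0,0,0],[0,0,0],0.0]
  ]
}}

```text
t: 12.8
eef_pos: [585.9, 120.5, 226.8]
tcp_rot: [-3.14, -0.001, 1.432]
ft_force: [2.4, 5.5, -6.3]
opening: 0.247
grip_force: 30.0
```

Request:
{"op": "move_arm", "data": {
  "commands": [
    [[0.3,-0.05,0],[0,0,1.3],0.0],
    [[0.3,-0.04,0],[0,0,1.3],0.0],
    [[0,0,0],[0,0,0],0.0],
    [[0,0,0],[0,0,0],0.0]
  ]
}}

```text
t: 13.2
eef_pos: [591.8, 119.7, 226.9]
tcp_rot: [-3.14, -0.001, 1.477]
ft_force: [2.7, 6.2, -6.0]
opening: 0.249
grip_force: 30.0
```

Request:
{"op": "move_arm", "data": {
  "commands": [
    [[0.2,-0.02,0],[0,0,0.9],0.0],
    [[0,0,0],[0,0,0],0.0],
    [[0,0,0],[0,0,0],0.0]
  ]
}}

```text
t: 13.5
eef_pos: [593.7, 119.5, 226.9]
tcp_rot: [-3.14, -0.001, 1.493]
ft_force: [2.1, 5.3, -6.4]
opening: 0.243
grip_force: 30.0
```

Request:
{"op": "move_arm", "data": {
  "commands": [
    [[0.2,-0.02,0],[0,0,0.9],0.0],
    [[0,0,0],[0,0,0],0.0],
    [[0,0,0],[0,0,0],0.0]
  ]
}}

```text
t: 13.8
eef_pos: [595.7, 119.3, 226.9]
tcp_rot: [-3.14, -0.001, 1.509]
ft_force: [1.5, 6.2, -6.2]
opening: 0.249
grip_force: 30.0
```

Request:
{"op": "move_arm", "data": {
  "commands": [
    [[0.2,-0.02,0],[0,0,0.9],0.0],
    [[0,0,0],[0,0,0],0.0],
    [[0,0,0],[0,0,0],0.0]
  ]
}}

```text
t: 14.1
eef_pos: [597.8, 119.2, 226.9]
tcp_rot: [-3.14, -0.001, 1.524]
ft_force: [2.8, 5.1, -5.7]
opening: 0.249
grip_force: 30.0
```

Request:
{"op": "move_arm", "data": {
  "commands": [
    [[0.2,-0.02,0],[0,0,0.9],0.0],
    [[0,0,0],[0,0,0],0.0],
    [[0,0,0],[0,0,0],0.0]
  ]
}}

```text
t: 14.4
eef_pos: [599.8, 119.0, 226.9]
tcp_rot: [-3.14, -0.001, 1.54]
ft_force: [2.2, 6.4, -5.8]
opening: 0.246
grip_force: 30.0
```

Request:
{"op": "move_arm", "data": {
  "commands": [
    [[0.2,-0.01,0],[0,0,0.9],0.0],
    [[0,0,0],[0,0,0],0.0],
    [[0,0,0],[0,0,0],0.0]
  ]
}}

```text
t: 14.7
eef_pos: [600.6, 118.9, 226.6]
tcp_rot: [-3.137, -0.001, 1.556]
ft_force: [-2.7, 5.4, -5.5]
opening: 0.244
grip_force: 30.0
```

Request:
{"op": "move_arm", "data": {
  "commands": [
    [[0.2,-0.01,0],[0,0,0.9],0.0],
    [[0,0,0],[0,0,0],0.0],
    [[0,0,0],[0,0,0],0.0]
  ]
}}

```text
t: 15.0
eef_pos: [601.0, 118.9, 226.3]
tcp_rot: [-3.133, -0.001, 1.572]
ft_force: [-11.9, 6.0, -3.1]
opening: 0.249
grip_force: 30.0
```

The force rose to -11.9 N, so the back stop is met at x≈600.5. I'll back off about 1 mm and lower it.

Request:
{"op": "move_arm", "data": {
  "commands": [
    [[-0.4,0.02,0],[0,0,-1.7],0.0],
    [[0,0,0],[0,0,0],0.0],
    [[0,0,0],[0,0,0],0.0]
  ]
}}

```text
t: 15.3
eef_pos: [598.8, 118.9, 226.6]
tcp_rot: [-3.138, -0.001, 1.543]
ft_force: [-2.2, 4.7, -6.0]
opening: 0.247
grip_force: 30.0
```

Request:
{"op": "move_arm", "data": {
  "commands": [
    [[0,0,-0.4],[0,0,0],0.0],
    [[0,0,-0.4],[0,0,0],0.0],
    [[0,0,-0.4],[0,0,0],0.0],
    [[0,0,0],[0,0,0],0.0]
  ]
}}

```text
t: 15.7
eef_pos: [598.9, 118.8, 214.3]
tcp_rot: [-3.138, -0.0, 1.542]
ft_force: [-1.3, 6.0, -5.1]
opening: 0.245
grip_force: 30.0
```

Request:
{"op": "move_arm", "data": {
  "commands": [
    [[0,0,-0.3],[0,0,0],0.0],
    [[0,0,-0.3],[0,0,0],0.0],
    [[0,0,-0.1],[0,0,0],0.0],
    [[0,0,0],[0,0,0],0.0]
  ]
}}

```text
t: 16.1
eef_pos: [599.7, 118.4, 208.5]
tcp_rot: [-3.14, -0.0, 1.542]
ft_force: [-2.9, 4.7, -2.4]
opening: 0.246
grip_force: 30.0
```

Request:
{"op": "move_arm", "data": {
  "commands": [
    [[0,0,-0.05],[0,0,0],0.0],
    [[0,0,0],[0,0,0],0.3],
    [[0,0,0],[0,0,0],0.5],
    [[0,0,0],[0,0,0],0.6],
    [[0,0,0],[0,0,0],0.6],
    [[0,0,1],[0,0,0],0.6],
    [[0,0,3],[0,0,0],0.6],
    [[0,0,4],[0,0,0],0.6],
    [[0,0,4],[0,0,0],0.6],
    [[0,0,0],[0,0,0],0.6]
  ]
}}

```text
t: 17.1
eef_pos: [601.6, 118.3, 334.7]
tcp_rot: [3.132, -0.001, 1.542]
ft_force: [-0.6, 0.8, -0.9]
opening: 0.597
grip_force: 0.0
```

Request:
{"op": "move_arm", "data": {
  "commands": [
    [[-3,0,1],[0,0,0],0.6],
    [[-4,0,0],[0,0,0],0.6],
    [[-4,0,0],[0,0,0],0.6],
    [[0,0,0],[0,0,0],0.6],
    [[0,0,0],[0,0,0],0.6],
    [[0,0,0],[0,0,0],0.6]
  ]
}}

```text
t: 17.7
eef_pos: [490.9, 118.1, 338.5]
tcp_rot: [3.141, -0.0, 1.542]
ft_force: [-1.1, 0.3, -0.5]
opening: 0.601
grip_force: 0.0
```

```bash
python3 - <<'E'
from h import *
ci=camera_info("wrist");a=read_camera("wrist");b=read_camera("scene")
g=np.clip((a/255.)**.5*255*1.1,0,255).astype(np.uint8)
print(proj("wrist",(600.3,117,234),ci),proj("wrist",(600.3,117,252),ci))
b=cv2.resize(b[110:230,270:400],(390,360),interpolation=cv2.INTER_CUBIC)
w=cv2.resize(g[:270,100:400],(400,360),interpolation=cv2.INTER_AREA)
cv2.imwrite("pics/f.png",np.hstack([b,w]))
E
```

```text
[364.1 182.1] [371.  186.9]
```

View pics/f.png

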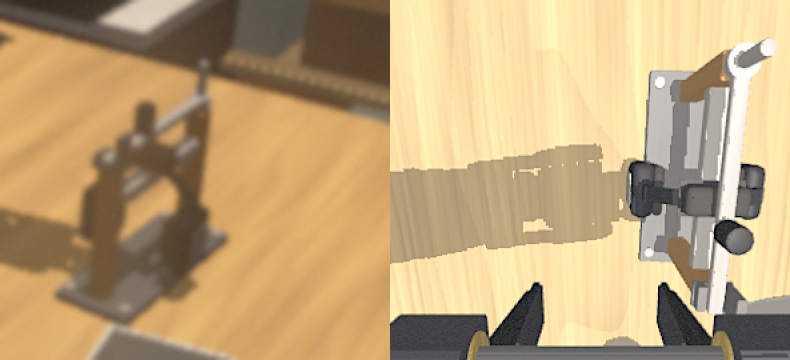

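The ears hang squarely and the keeper lies closed in its catch. The knob top is at about (363,179) in the wrist picture, against (364,182) predicted for home. Handing in.

```bash
python3 -c "
from cell import env
print(env.job_done())"
```

```text
the job is handed in; nothing more can be done
None
```

I handed the job in at about 18 s: the black ear defenders hang squarely on the bar and the keeper arm is home in its catch and released, as the last pictures show; no verdict came back.

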